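# Dry-clamp the lamp-base panel

## Robot

A 6-joint arm with a two-finger parallel gripper is mounted at the origin on a cart in front of the work surface, level with it; the furniture and walls round the work are solid. World frame = base frame: x ahead of the robot, y to its left, z up, the work surface at z = 0. Lengths are in m, angles in degrees, forces in N, time in s.
With the tool pointing down it reaches from about 0.375 to 0.75 m from the base axis. Payload 9 kg.
Tool frame: the origin (TCP) lies between the finger pads; the fingertips stand 22 mm ahead of it and the grasp point (between the pads) lies 3 mm ahead of it; z points along the fingers, y is the line along which they close (so a half turn about z gives the same grasp; the last joint's range is limited). The gripper opens to 85 mm and grips with 20 to 120 N. Pads are 22 mm wide; open, the fingers measure 114 mm over their backs; the gripper's body (76 mm by 85 mm) begins 54 mm behind the grasp point. The pads swing forward as they close: fully open they stand 13 mm farther back than shut.
Start: joints at [55.823, 5.964, 5.575, 89.605, 0, 77.527], TCP at [0.222, 0.557, 0.253] pointing down, gripper open.
Joint ranges: [-171.21, 171.21], [-48.23, 106.86], [-62.78, 66.21], [-105.2, 120.99], [-86.42, 89.51], [-180, 180]. Speed limits (degrees/s): [127.2, 127.2, 147.25, 180, 180, 180].

## Interface

Orientations are given as a 3x3 rotation matrix whose columns are the frame's x, y, z axes.
In Python, from bench import observe, viewer, close_job gives the robot as it stands.
- The arm moves only by the tool move_arm, never from a script. Its argument "deltas" is a list of rows, each a list of 4 numbers: the shift along the world's x, y, z normalised to -1 to 1, where 1 is 0.5 m, then the turn about the world's z normalised to -1 to 1, where 1 is pi/2 rad. In form: [[tx, ty, tz, spin], ...]. A call has 1 to 12 rows; each row is the pose to reach, as a shift and turn from the pose commanded when the call began; what a row does not reach only later rows make up. A row lasts 1/10 s, in which the tool goes at most 50 mm and 8.59 degrees, less where a joint would pass 70% of its speed; a pose out of reach is approached as far as the arm can. A call with a number of a shift or a turn outside -1 to 1 is refused whole. A call with a gripper value outside its range is refused whole. "gripper" is the gripper's target within -1 to 1 (fully open at 1, half-way at 0, shut at -1), set as the call begins (left out, the last holds). The fingers move at their own pace and stop on an object; "force" is the grip in N (left out, the last holds). Time passes only in rows, so rows that repeat a pose let the fingers close. It gives the time, the measured TCP pose, the force, the opening and the grip force at its end, in the units of the state.
- observe(): the state, without advancing time (a new reading comes with each control period).
- viewer.capture(name): name is "scene" or "top"; returns a dict with "color" (480x640x3 uint8, red, green, blue), "fx", "fy", "cx", "cy" (pixels), "world_from_camera" (4x4, takes a point from camera to world coordinates). Camera axes: x right, y up, looking along -z (the intrinsics and any distortion apply to the point x, -y, -z); pixel columns grow to the right and rows downward; lengths in m; the calibration is good to about 2 mm. A picture is of the moment at which its call begins. There is no depth.
- close_job(): hands the job in; it is judged then, once.
The state is a dict: "time": time; "joints": joint angles; "qvel": joint speeds; "joint_torque": joint torques, N m; "tool_pos": TCP position; "ee_rot": TCP orientation; "force": force on the tool from outside, world axes, zero at the start; "ft_torque": the same for the moment, N m; "gripper_width": opening from 0.0 (shut) to 1.0 (fully open); "finger_force": force on a finger pad.
Only numpy, scipy, OpenCV 4.12 (cv2) and the standard library are available. Lean on these libraries where they do the work, as an engineer would, in place of code of your own. Each camera call takes 0.05 s, during which the arm holds its last target. There are 200 camera calls.

## Task

Dry-clamp the lamp-base panel: lay every pine strip flat across the two narrow rails of the panel clamp, side by side between the end stop and the sliding jaw and with its ends level with the others' (each strip centred on the clamp). Swing the clamp's folding handle up until it snaps upright, crank it clockwise until the jaw squeezes the strips tight edge to edge, and fold the handle flat again. Then lift the iron hold-down weight by its bar handle and stand it across the middle of the tightened panel so that it reaches over every strip; leave the glue bottle, solder reel and cardboard tube where they are.

Things in the scene. Friction and masses are not known exactly. Their poses are not given: they have to be found in the camera images.
- clamp: Grey panel clamp fixed to the bench. Origin on the bench top under the middle of its bed, z up, x the way the strips lie, y from end stop and crank towards the open jaw. Two narrow steel rails run along y at x = -90 and +90 mm: 14 mm wide, tops at z = 75 mm, y from -135 to +165 mm. Between them (|x| < 60 mm) nothing stands above z = 50 mm, so fingers may reach down there.
- end_stop: The clamp's two fixed pads, over the rails, each 52 mm wide; clamping face at y = -100 mm in the clamp's frame, tops at z = 87 mm (a 14 mm strip on the rails stands 2 mm proud). Same origin and axes as clamp.
- jaw (a joint): Travel of the sliding jaw towards the end stop, m: 0 = fully open, gap between the faces = 0.215 - value. Driven by the crank through rack and pinion, 0.0167 m per rad; pushes loose strips along the rails before it and holds where it is left. The rack (14 mm wide, z 20 to 36 mm, x = 0 of the clamp) comes out past the gear case as the jaw closes, to y = -440 mm at most.
- jaw_face (a point): Middle of the clamping plane of the sliding jaw (two pads over the rails, like the end stop's, tops at z = 87 mm, with 9 mm rubber faces that yield about 1 mm per 10 N); at y = +115 mm in the clamp's frame when open; moves with the jaw, axes as clamp.
- crank (a joint): Angle of the crank, rad: 0 = parked, its arm pointing to the clamp's -x; grows clockwise seen from above, which closes the jaw (5.7 rad for 4 strips, 7.5 for 3, 9.3 for 2). Friction 0.35 N m. Parked with the handle folded it is locked: the handle's heel stands between two teeth. With the handle upright it turns freely.
- crank_axis (a point): Point on the vertical crank axis (y = -215 mm of the clamp) at the height of the handle's pivot, 97 mm above the bench; axes as clamp. The round hub there has radius 15 mm, top at z = 84 mm; the gear case below is 80 mm square, top at z = 60 mm.
- handle (a joint): Fold angle of the crank handle, rad: 0 = folded level along the crank arm, its free end 10 mm past the crank axis; 1.57 = upright on its stop, for cranking. An over-centre spring (0.08 N m at either end) snaps it to the nearer end and keeps it there.
- handle_pivot (a point): Pivot of the folding handle at the end of the crank arm, 70 mm from the crank axis, 97 mm above the bench. x axis along the handle from pivot to free end, y axis the hinge line. The arm is 16 mm wide, its top at z = 84 mm, 3 mm under the folded grip; two cheeks 24 mm wide over all hold the pivot.
- grip_mid (a point): Middle of the black round handle grip, 46 mm from the pivot along the handle; the grip is 15 to 20 mm thick, runs from 12 to 80 mm from the pivot and spins freely about its own length (so its y and z axes mean nothing).
- weight: Loose iron hold-down weight, a plate 46 mm (x) by 130 mm (y) by 16 mm with a bar handle on top along its y axis; about 0.6 kg. Origin at the centre of its underside.
- weight_handle (a point): Middle of the weight's bar handle: a round bar 12 mm thick, 90 mm long along the weight's y axis on two posts, its axis 48 mm above the underside, 26 mm free beneath it.
- glue_bottle: White glue bottle with orange cap, standing, 47 mm across, 148 mm tall; a bystander.
- solder_reel: Green-flanged solder reel, 60 mm across, 35 mm high; a bystander.
- kraft_tube: Cardboard tube standing on end, 68 mm across, 88 mm tall; a bystander.
- strip_1: Pine strip 300 x 30 x 14 mm (x, y, z), all strips alike, 2 to 4 of them present; lying flat on the bench beside the open end of the clamp. Origin at the centre of its underside.
- strip_2: Pine strip 300 x 30 x 14 mm (x, y, z), all strips alike, 2 to 4 of them present; lying flat on the bench beside the open end of the clamp. Origin at the centre of its underside.
- strip_3: Pine strip 300 x 30 x 14 mm (x, y, z), all strips alike, 2 to 4 of them present; lying flat on the bench beside the open end of the clamp. Origin at the centre of its underside.
- strip_4: Pine strip 300 x 30 x 14 mm (x, y, z), all strips alike, 2 to 4 of them present; lying flat on the bench beside the open end of the clamp. Origin at the centre of its underside.
Mind the look-alikes: they are no part of the job. What is shaped like the weight but green or purple is not meant.

How it is judged (in metres and radians):
On the way, in this order (a step that is already met when the one before it is completed fails the run):
1. the folding handle is swung upright and latched, with the jaw still open (value of joint handle above 1.45 rad and value of joint jaw below 0.006 m), for 0.2 s.
2. all strips lie across both rails, centred, and are squeezed tight between end stop and jaw (x of strip_1 in the frame of clamp between -0.015 and 0.015 m and z of strip_1 in the frame of clamp between 0.071 and 0.079 m and y of strip_1 in the frame of clamp between -0.095 and 0.03 m and angle between the x axis of each of strip_1, strip_2, strip_3, strip_4 and the x axis of clamp, either way round below 0.06 rad and angle between each of strip_1, strip_2, strip_3, strip_4's own z axis and vertical below 0.06 rad and x of strip_2 in the frame of clamp between -0.015 and 0.015 m and z of strip_2 in the frame of clamp between 0.071 and 0.079 m and y of strip_2 in the frame of clamp between -0.095 and 0.03 m and x of strip_3 in the frame of clamp between -0.015 and 0.015 m and z of strip_3 in the frame of clamp between 0.071 and 0.079 m and y of strip_3 in the frame of clamp between -0.095 and 0.03 m and x of strip_4 in the frame of clamp between -0.015 and 0.015 m and z of strip_4 in the frame of clamp between 0.071 and 0.079 m and y of strip_4 in the frame of clamp between -0.095 and 0.03 m and contact force between each of jaw, end_stop and anything else above 1 N), for 0.2 s.
3. the weight stands across the middle of the tightened panel (z of weight in the frame of clamp between 0.084 and 0.094 m and angle between weight's own z axis and vertical below 0.06 rad and angle between the y axis of weight and the y axis of clamp, either way round below 0.2 rad and x of weight in the frame of clamp between -0.03 and 0.03 m and horizontal distance between weight and strip_1 below 0.068 m and horizontal distance between weight and strip_2 below 0.068 m and horizontal distance between weight and strip_3 below 0.068 m and horizontal distance between weight and strip_4 below 0.068 m), for 0.3 s.
At the end, for the whole second after the job is handed in: All strips present flat on both rails, centred within 15 mm, parallel within 0.06 rad, pressed between stop and jaw (over 1 N); handle folded (under 0.25 rad); weight upright on the panel, within 30 mm of the middle line and 0.2 rad of square, its centre within 68 mm of every strip's; all at rest (all of step 2 and all of step 3 and value of joint handle below 0.25 rad and linear speed of each of weight, strip_1, strip_2, strip_3, strip_4 below 0.02 m/s); the robot touches nothing.
It fails at once if the glue bottle is shoved away or knocked over (distance of glue_bottle from where it was at the start of the episode above 0.04 m or angle between glue_bottle's own z axis and vertical above 0.5 rad).
It fails at once if the solder reel is shoved away or knocked over (distance of solder_reel from where it was at the start of the episode above 0.04 m or angle between solder_reel's own z axis and vertical above 0.5 rad).
It fails at once if the cardboard tube is shoved away or knocked over (distance of kraft_tube from where it was at the start of the episode above 0.04 m or angle between kraft_tube's own z axis and vertical above 0.5 rad).
Of strip_1, strip_2, strip_3, strip_4 only 2 to 4 are there at a start; the rules pass over those that are not, and their reading is None.
At some moment in a run one of strip_1, strip_2, strip_3, strip_4, weight may be knocked a few centimetres aside while the robot is not near it.
It also fails if it takes over 200 s, if anything falls off the work surface, if the arm or the gripper's body presses on something with over 40 N, if the wrist force passes 120 N, or if a joint passes its speed limit or range.

## Working session

There is one attempt and no reset: what is moved stays moved. The work goes in short steps, Python scripts to look and compute and a tool call to move; the robot and the scene stay as the last step left them, time stands still between calls to the robot, and variables do not carry over. Pictures are saved under pics/ and viewed, at most 14 in all, crops included, and the job is handed in when it is done.

Besides the shell and the picture viewer there is one more tool, called after "Request:" as name(argument=value, ...) on one line, values as JSON. move_arm: Moves the arm, as the interface text tells. Scaled input: -1 to 1 covers 0.5 m each way for a shift and pi/2 rad each way for a turn. Its arguments: {"type":"object","properties":{"deltas":{"type":"array"},"gripper":{"type":"number"},"force":{"type":"number"}},"required":["deltas"]}

```bash
mkdir -p pics; ls; cat > h.py <<'E'
import numpy as np, cv2
from bench import observe, viewer, close_job
def cap(n,f=None):
    c=viewer.capture(n)
    if f: cv2.imwrite('pics/'+f,c['color'][:,:,::-1])
    return c
def ray(c,u,v):
    T=np.array(c['world_from_camera']); d=np.array([(u-c['cx'])/c['fx'],-(v-c['cy'])/c['fy'],-1.])
    return T[:3,3],T[:3,:3]@d
def pt(c,u,v,z):
    o,d=ray(c,u,v); return o+d*(z-o[2])/d[2]
def px(c,p):
    T=np.array(c['world_from_camera']); q=T[:3,:3].T@(np.array(p)-T[:3,3]); return c['cx']+c['fx']*q[0]/-q[2], c['cy']-c['fy']*q[1]/-q[2]
E
python3 - <<'E'
from h import *
for n in('top','scene'):
    c=cap(n,n+'0.png'); print({k:v for k,v in c.items() if k!='color'})
print(observe())
E
```

```text
pics
{'fx': 500.34831104513836, 'fy': 500.34831104513836, 'cx': 315.54810127262704, 'cy': 243.8918221666106, 'world_from_camera': array([[ 0.01952588,  0.99884516, -0.0438985 ,  0.50630026],
       [-0.99959428,  0.02041351,  0.0198635 , -0.0629077 ],
       [ 0.02073669,  0.04349284,  0.99883851,  1.38741821],
       [ 0.        ,  0.        ,  0.        ,  1.        ]])}
{'fx': 539.531495533534, 'fy': 539.531495533534, 'cx': 324.43661738593335, 'cy': 235.59995889520144, 'world_from_camera': array([[ 0.7065681 ,  0.4831663 , -0.51702209, -0.12236599],
       [-0.7075507 ,  0.49429704, -0.50501727, -0.74225793],
       [ 0.01155517,  0.72264843,  0.69111918,  1.03455547],
       [ 0.        ,  0.        ,  0.        ,  1.        ]])}
{'time': 0.1, 'joints': array([5.58223482e+01, 5.99245656e+00, 5.53517732e+00, 8.96025328e+01,
       1.07695245e-03, 7.75262341e+01]), 'qvel': array([-0.06181286, -0.17910326,  0.07371554,  0.01291159, -0.05410879,
        0.06171464]), 'joint_torque': array([ 5.63402413e-03, -5.58205104e+01,  5.04723716e+01,  1.28957030e-02,
       -3.21099387e-04, -3.68514925e-07]), 'tool_pos': array([0.22174403, 0.55727296, 0.25266324]), 'ee_rot': array([[-9.29107416e-01,  3.69809475e-01, -6.01981342e-04],
       [ 3.69809885e-01,  9.29107056e-01, -8.53072530e-04],
       [ 2.43830808e-04, -1.01521466e-03, -9.99999455e-01]]), 'force': array([-0.0772265 , -0.48467755,  0.54468376]), 'ft_torque': array([ 0.0115267 , -0.03952746, -0.01169543]), 'finger_force': 0.0, 'gripper_width': 1.0006450698570368}
```

View pics/top0.png

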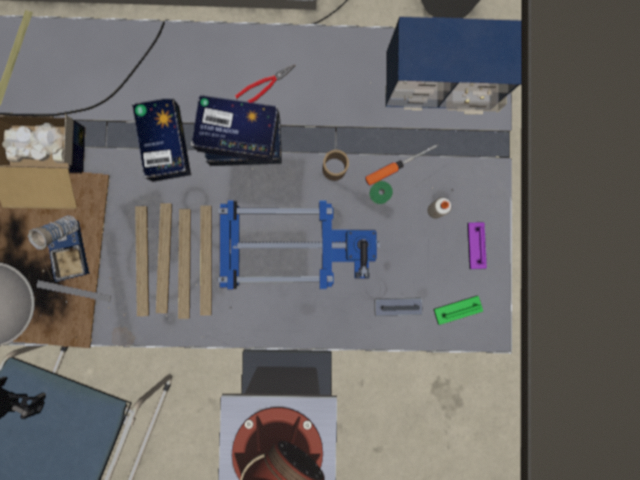

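View pics/scene0.png

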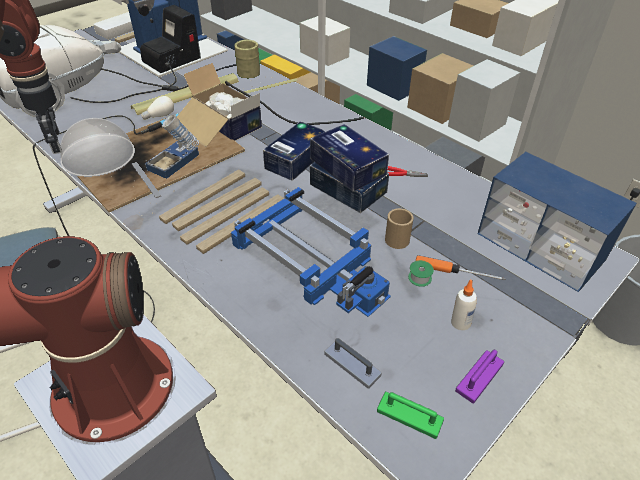

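Top view: 4 pine strips (140–206, 260), the clamp (275, 245) with its crank at (362, 240) and folded handle towards the robot. Weight candidates: grey (398, 306), green (459, 310) and purple (477, 245). The grey one is the iron weight. The reel is at (381, 192), the tube at (336, 165) and the bottle at (442, 207).

```bash
python3 - <<'E'
from h import *
c=cap('top'); im=c['color'][:,:,::-1].copy()
cv2.imwrite('pics/crop1.png',cv2.resize(im[190:325,210:435],None,fx=3.5,fy=3.5,interpolation=cv2.INTER_CUBIC))
hsv=cv2.cvtColor(im,cv2.COLOR_BGR2HSV)
def blobs(m,amin):
    cs,_=cv2.findContours(m,cv2.RETR_EXTERNAL,cv2.CHAIN_APPROX_NONE); return [x for x in cs if cv2.contourArea(x)>amin]
def rect(x,z):
    w=np.array([pt(c,p[0][0],p[0][1],z)[:2]*1000 for p in x],np.float32); (cx,cy),s,a=cv2.minAreaRect(w); return np.round([cx,cy,s[0],s[1],a],1)
m=np.zeros(im.shape[:2],np.uint8); m[195:325,125:216]=1
wood=(cv2.inRange(hsv,(10,50,70),(28,200,255))*m)
for b in blobs(wood,300): print('strip',rect(b,.014),cv2.boundingRect(b))
blue=cv2.inRange(hsv,(105,120,60),(125,255,255)); m[:]=0;m[195:325,210:385]=1
for b in blobs(blue*m,50): print('blue',cv2.boundingRect(b),rect(b,.087))
m[:]=0;m[290:325,370:427]=1
print(hsv[301,380],hsv[306,398],hsv[330,398])
E
```

```text
strip [507.8 267.5 294.5  30.4   1.1] (178, 209, 13, 109)
strip [517.1 209.6 295.1  29.9   1.6] (200, 206, 12, 109)
strip [512.2 382.5 297.2  31.3   2.7] (136, 206, 13, 110)
strip [520.4 323.8  31.6 295.3  89.6] (156, 204, 16, 109)
blue (320, 201, 56, 88) [ 563.9 -172.2  226.7  143.7    1.1]
blue (220, 201, 19, 88) [557.7 135.6 225.8  46.6   1.5]
[112  36 129] [111  30  84] [120  12 130]
```

View pics/crop1.png

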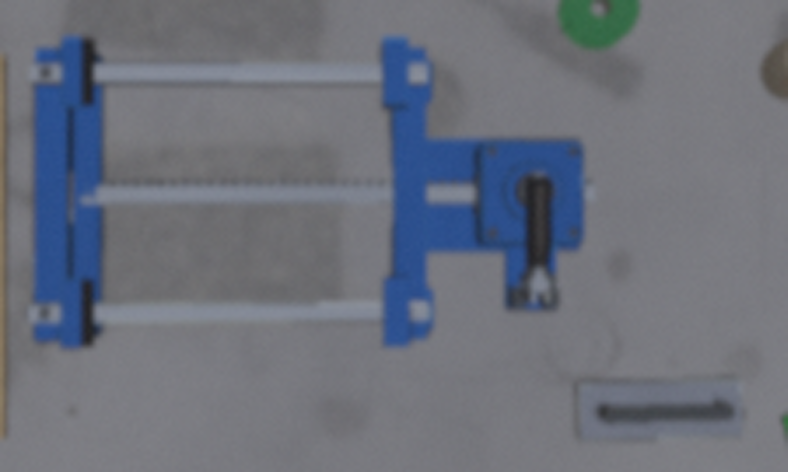

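Crop: rails at rows 210.6 and 279.4, end-stop face at col 319.4, jaw face at col 236.9, gear case at (361, 245) and the parked handle towards the robot. The lone grey weight lies at (398, 306).

```bash
python3 - <<'E'
from h import *
c=cap('top')
P=lambda x,y,z:pt(c,210+x/3.5,190+y/3.5,z)*1000
for n,a in dict(railUL=(30,72,.075),railUR=(432,72,.075),railLL=(30,313,.075),railLR=(432,313,.075),stopU=(383,72,.087),stopL=(384,313,.087),jawU=(94,72,.087),jawL=(94,313,.087),c1=(478,140,.06),c2=(582,140,.06),c3=(478,248,.06),c4=(582,248,.06),hub=(536,188,.084),pivot=(539,288,.097),w1=(577,379,.016),w2=(743,379,.016),w3=(577,440,.016),w4=(743,440,.016),bar1=(600,412,.054),bar2=(733,411,.054)).items():print(n,np.round(P(*a),1))
s=cap('scene')
im=s['color'][:,:,::-1]
cv2.imwrite('pics/crop2.png',cv2.resize(im[180:400,225:405],None,fx=3.5,fy=3.5,interpolation=cv2.INTER_CUBIC)[:600])
cv2.imwrite('pics/crop2.png',cv2.resize(im[230:400,225:405],None,fx=3.5,fy=3.5,interpolation=cv2.INTER_CUBIC))
E
```

```text
railUL [646.3 167.1  75. ]
railUR [ 652.8 -134.4   75. ]
railLL [466.1 162.1  75. ]
railLR [ 471.8 -137.7   75. ]
stopU [650.7 -97.2  87. ]
stopL [ 471.4 -101.4   87. ]
jawU [646.  117.6  87. ]
jawL [467.3 112.9  87. ]
c1 [ 603.3 -171.2   60. ]
c2 [ 605.  -250.5   60. ]
c3 [ 521.2 -172.6   60. ]
c4 [ 522.8 -251.7   60. ]
hub [ 566.6 -213.2   84. ]
pivot [ 492.2 -215.1   97. ]
w1 [ 420.9 -255.5   16. ]
w2 [ 423.2 -385.9   16. ]
w3 [ 373.4 -256.2   16. ]
w4 [ 375.7 -386.4   16. ]
bar1 [ 398.6 -268.    54. ]
bar2 [ 401.1 -369.6   54. ]
```

View pics/crop2.png

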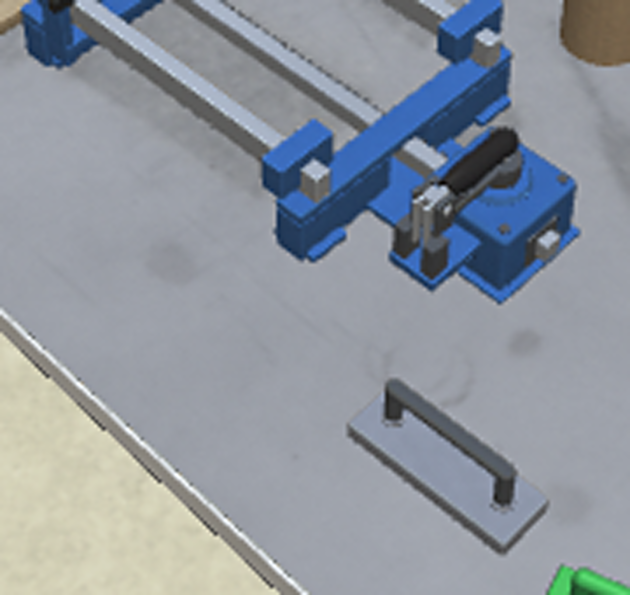

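Crop: the grey weight with its bar, and the folded black grip along the crank arm towards the hub. The clamp origin is about (559.5, 0.3) mm with a yaw of about 1.3°. I'll start with the handle.

Request:
move_arm(deltas=[[0.5,-0.9,0.1,0.256],[0.5,-0.9,0.1,0.256],[0.5,-0.9,0.1,0.256],[0.5,-0.9,0.1,0.256],[0.5,-0.9,0.1,0.256],[0.5,-0.9,0.1,0.256],[0.5,-0.9,0.1,0.256],[0.5,-0.9,0.1,0.256],[0.5,-0.9,0.1,0.256],[0.5,-0.9,0.1,0.256],[0.5,-0.9,0.1,0.256],[0.5,-0.9,0.1,0.256]], gripper=0, force=25)

```text
time: 1.45
tool_pos: [0.4731, 0.1049, 0.3032]
ee_rot: [[-1.0, -0.019, 0.0], [-0.019, 1.0, -0.0], [-0.0, -0.0, -1.0]]
force: [0.2, 0.7, 0.1]
gripper_width: 0.501
finger_force: 0.0
```

Request:
move_arm(deltas=[[0.126,-0.64,-0.2,0],[0.126,-0.64,-0.2,0],[0.126,-0.64,-0.2,0],[0.126,-0.64,-0.2,0],[0.126,-0.64,-0.2,0],[0.126,-0.64,-0.2,0],[0.126,-0.64,-0.2,0],[0.126,-0.64,-0.2,0],[0.126,-0.64,-0.2,0],[0.126,-0.64,-0.2,0]])

```text
time: 2.45
tool_pos: [0.5351, -0.2111, 0.2038]
ee_rot: [[-1.0, -0.025, 0.0], [-0.025, 1.0, 0.0], [-0.0, 0.0, -1.0]]
force: [-0.6, 0.0, 0.2]
gripper_width: 0.499
finger_force: 0.0
```

```bash
python3 - <<'E'
from h import *
s=cap('scene'); im=s['color'][:,:,::-1]
cv2.imwrite('pics/c3.png',cv2.resize(im[170:340,270:430],None,fx=3.5,fy=3.5,interpolation=cv2.INTER_CUBIC))
E
```

```text
(no output)
```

View pics/c3.png

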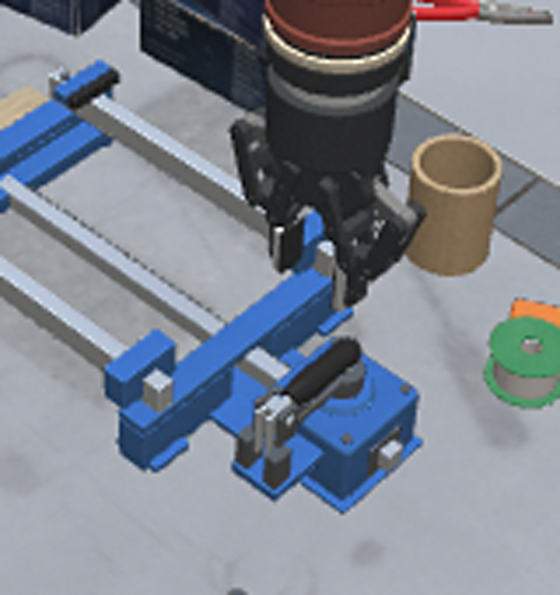

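Request:
move_arm(deltas=[[0,-0.004,-0.1,0],[0,-0.004,-0.2,0],[0,-0.004,-0.2,0],[0,-0.004,-0.2,0]])

```text
time: 2.9
tool_pos: [0.5348, -0.2134, 0.1044]
ee_rot: [[-1.0, -0.025, -0.001], [-0.025, 1.0, 0.001], [0.001, 0.001, -1.0]]
force: [0.3, 0.2, 0.9]
gripper_width: 0.497
finger_force: 0.0
```

Request:
move_arm(deltas=[[0,0,0,0],[0,0,0,0],[0,0,0,0],[0,0,0,0],[0,0,0,0],[0,0,0,0],[0,0,0,0]], gripper=-1, force=25)

```text
time: 3.6
tool_pos: [0.5366, -0.2155, 0.1065]
ee_rot: [[-1.0, -0.023, 0.004], [-0.023, 1.0, -0.002], [-0.004, -0.003, -1.0]]
force: [1.0, 0.9, 7.9]
gripper_width: 0.214
finger_force: 25.1
```

Request:
move_arm(deltas=[[-0.001,0,0.011,0],[-0.003,0,0.021,0],[-0.006,0,0.031,0],[-0.011,0,0.041,0],[-0.017,-0.001,0.05,0],[-0.024,-0.001,0.058,0],[-0.032,-0.001,0.065,0],[-0.041,-0.001,0.071,0],[-0.051,-0.001,0.076,0],[-0.063,-0.002,0.08,0],[-0.076,-0.002,0.082,0],[-0.088,-0.002,0.082,0]])

```text
time: 4.8
tool_pos: [0.4933, -0.2162, 0.1455]
ee_rot: [[-1.0, -0.024, 0.007], [-0.024, 1.0, -0.001], [-0.007, -0.001, -1.0]]
force: [32.1, -1.8, -14.5]
gripper_width: 0.213
finger_force: 24.8
```

Request:
move_arm(deltas=[[0,0,0,0],[-0.004,0,0,0],[-0.004,0,0,0],[-0.004,0,0,0]])

```text
time: 5.2
tool_pos: [0.493, -0.2162, 0.1455]
ee_rot: [[-1.0, -0.024, 0.01], [-0.024, 1.0, -0.001], [-0.01, -0.001, -1.0]]
force: [27.0, -1.9, -12.7]
gripper_width: 0.218
finger_force: 25.0
```

Request:
move_arm(deltas=[[0,0,0,0],[0,0,0,0],[0,0,0,0],[0,0,0.1,0],[0,0,0.2,0],[0,0,0.2,0],[0,0,0.2,0]], gripper=-0.1)

```text
time: 5.9
tool_pos: [0.4893, -0.216, 0.2459]
ee_rot: [[-1.0, -0.023, 0.002], [-0.023, 1.0, -0.002], [-0.002, -0.002, -1.0]]
force: [-0.6, -0.5, -0.7]
gripper_width: 0.452
finger_force: 0.0
```

```bash
python3 - <<'E'
from h import *
s=cap('scene'); im=s['color'][:,:,::-1]
cv2.imwrite('pics/c4.png',cv2.resize(im[170:340,270:430],None,fx=3.5,fy=3.5,interpolation=cv2.INTER_CUBIC))
E
```

```text
(no output)
```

View pics/c4.png

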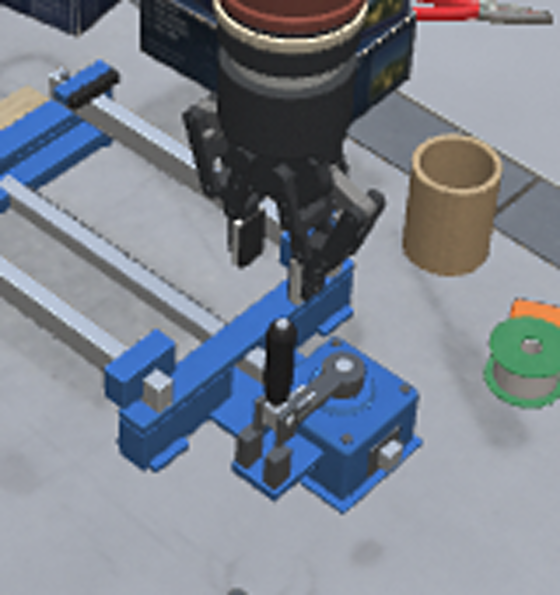

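Request:
move_arm(deltas=[[0,0.1,0,0],[0.02,0.2,0,0],[0.05,0.3,0,0],[0.08,0.4,0,0],[0.101,0.852,0,0],[0.101,0.852,0,0],[0.101,0.852,0,0],[0.101,0.852,0,0],[0.101,0.852,0,0],[0.101,0.852,-0.2,0],[0.101,0.852,-0.2,0],[0.101,0.852,-0.2,0]], gripper=0)

```text
time: 7.15
tool_pos: [0.5336, 0.2099, 0.1352]
ee_rot: [[-1.0, -0.024, -0.015], [-0.024, 1.0, -0.002], [0.015, -0.002, -1.0]]
force: [-0.5, 0.5, -0.8]
gripper_width: 0.502
finger_force: 0.0
```

Request:
move_arm(deltas=[[0,0,0,0],[0,0,-0.08,0],[0,0,-0.16,0],[0,0,-0.22,0],[0,0,-0.242,0],[0,0,-0.242,0],[0,0,-0.242,0]])

```text
time: 7.85
tool_pos: [0.5418, 0.2106, 0.0269]
ee_rot: [[-1.0, -0.023, 0.004], [-0.023, 1.0, 0.001], [-0.004, 0.001, -1.0]]
force: [-0.3, 0.3, 0.4]
gripper_width: 0.498
finger_force: 0.0
```

Request:
move_arm(deltas=[[0,0,0,0],[0,0,0,0],[0,0,0,0],[0,0,0,0],[0,0,0,0]], gripper=-1, force=50)

```text
time: 8.35
tool_pos: [0.5414, 0.2105, 0.0262]
ee_rot: [[-1.0, -0.023, 0.004], [-0.023, 1.0, 0.0], [-0.004, 0.0, -1.0]]
force: [-1.0, -0.8, 9.4]
gripper_width: 0.332
finger_force: 49.6
```

Request:
move_arm(deltas=[[0,0,0.1,0],[0,0,0.2,0],[0,0,0.27,0],[0.089,-0.58,0.27,0],[0.089,-0.58,0.27,0],[0.089,-0.58,0.27,0],[0.089,-0.58,0.27,0],[0.089,-0.58,0.27,0],[0.089,-0.58,0.27,0],[0.089,-0.58,0.27,0],[0.089,-0.58,0.27,0]])

```text
time: 9.45
tool_pos: [0.584, -0.0807, 0.1591]
ee_rot: [[-1.0, -0.021, 0.001], [-0.021, 1.0, 0.0], [-0.001, 0.0, -1.0]]
force: [-0.2, 0.6, -0.8]
gripper_width: 0.335
finger_force: 50.4
```

Request:
move_arm(deltas=[[0,0,0,0],[0,0,-0.05,0],[0,0,-0.09,0],[0,0,-0.112,0],[0,0,-0.116,0],[0,0,-0.116,0]])

```text
time: 10.05
tool_pos: [0.5839, -0.0784, 0.1008]
ee_rot: [[-1.0, -0.025, 0.0], [-0.025, 1.0, 0.0], [-0.0, 0.0, -1.0]]
force: [0.5, -0.7, -1.0]
gripper_width: 0.335
finger_force: 52.0
```

Request:
move_arm(deltas=[[0,0,0,0],[0,0,0,0],[0,0,0,0],[0,0,0.05,0],[0,0,0.12,0],[0,0,0.2,0]], gripper=0)

```text
time: 10.65
tool_pos: [0.5832, -0.0792, 0.2006]
ee_rot: [[-1.0, -0.023, -0.002], [-0.023, 1.0, 0.001], [0.002, 0.001, -1.0]]
force: [1.1, 0.0, 0.0]
gripper_width: 0.502
finger_force: 0.0
```

```bash
cat > st.py <<'E'
from h import *
import sys
c=cap('top'); im=c['color'][:,:,::-1].copy()
hsv=cv2.cvtColor(im,cv2.COLOR_BGR2HSV); m=np.zeros(im.shape[:2],np.uint8); m[190:325,125:325]=1
m=cv2.inRange(hsv,(10,50,70),(28,200,255))*m
cs,_=cv2.findContours(m,cv2.RETR_EXTERNAL,cv2.CHAIN_APPROX_NONE)
for b in cs:
    if cv2.contourArea(b)<100: continue
    x=cv2.boundingRect(b); z=.014 if x[0]<208 else .089
    w=np.array([pt(c,p[0][0],p[0][1],z)[:2]*1000 for p in b],np.float32); (cx,cy),s,a=cv2.minAreaRect(w)
    X,Y=cx-559.5,cy-.3; print('world',np.round([cx,cy,*s,a],1),'clamp',np.round([X+.023*Y,Y-.023*X],1))
if len(sys.argv)>1: cv2.imwrite('pics/'+sys.argv[1],im)
E
python3 st.py
```

```text
world [507.8 267.7 294.5  30.1   1.2] clamp [-45.5 268.6]
world [512.2 382.5 297.2  31.4   2.8] clamp [-38.5 383.3]
world [520.4 323.4  31.3 295.3  89.6] clamp [-31.7 324. ]
```

Request:
move_arm(deltas=[[-0.11,0.694,0,0],[-0.11,0.694,0,0],[-0.11,0.694,0,0],[-0.11,0.694,0,0],[-0.11,0.694,0,0],[-0.11,0.694,0,0],[-0.11,0.694,0,0],[-0.11,0.694,0,0],[-0.11,0.694,-0.1,0],[-0.11,0.694,-0.2,0],[-0.11,0.694,-0.24,0]])

```text
time: 11.8
tool_pos: [0.5263, 0.2666, 0.0751]
ee_rot: [[-1.0, -0.023, -0.006], [-0.023, 1.0, -0.001], [0.006, -0.001, -1.0]]
force: [-0.4, -0.1, -0.0]
gripper_width: 0.497
finger_force: 0.0
```

Request:
move_arm(deltas=[[0,0,0,0],[0,0,-0.06,0],[0,0,-0.1,0],[0,0,-0.107,0],[0,0,-0.107,0]])

```text
time: 12.3
tool_pos: [0.5296, 0.2674, 0.0281]
ee_rot: [[-1.0, -0.023, 0.001], [-0.023, 1.0, 0.0], [-0.001, 0.0, -1.0]]
force: [-0.0, -0.1, 0.1]
gripper_width: 0.502
finger_force: 0.0
```

```bash
python3 st.py b1.png; python3 -c "
from h import *
print(observe()['tool_pos'])"
```

```text
world [429.  318.3  17.7 100.4  89.5] clamp [-123.2  321. ]
world [436.5 266.9 152.1  29.8   1.7] clamp [-116.9  269.4]
world [600.2 269.2 109.9  30.    1.7] clamp [ 46.9 268. ]
world [642.3 389.2  36.6  30.8   8.2] clamp [ 91.7 387. ]
world [622.7 323.2  31.3  90.7  89.5] clamp [ 70.6 321.4]
world [558.4 -77.1 291.2  26.1   1.2] clamp [ -2.9 -77.3]
[0.53005723 0.26763182 0.02880024]
```

Request:
move_arm(deltas=[[0,0,0,0],[0,0,0,0],[0,0,0,0],[0,0,0,0],[0,0,0,0]], gripper=-1)

```text
time: 12.85
tool_pos: [0.5304, 0.2678, 0.0293]
ee_rot: [[-1.0, -0.023, 0.003], [-0.023, 1.0, 0.001], [-0.003, 0.001, -1.0]]
force: [-0.7, -1.3, 7.2]
gripper_width: 0.331
finger_force: 49.8
```

Request:
move_arm(deltas=[[0,0,0.1,0],[0,0,0.2,0],[0,0,0.27,0],[0.104,-0.58,0.27,0],[0.104,-0.58,0.27,0],[0.104,-0.58,0.27,0],[0.104,-0.58,0.27,0],[0.104,-0.58,0.27,0],[0.104,-0.58,0.27,0],[0.104,-0.58,0.27,0],[0.104,-0.58,0.27,0]])

```text
time: 13.95
tool_pos: [0.5812, -0.0236, 0.1626]
ee_rot: [[-1.0, -0.021, 0.001], [-0.021, 1.0, 0.0], [-0.001, 0.0, -1.0]]
force: [-0.2, 0.0, -0.7]
gripper_width: 0.331
finger_force: 50.0
```

Request:
move_arm(deltas=[[0,0,0,0],[0,0,-0.05,0],[0,0,-0.09,0],[0,0,-0.112,0],[0,0,-0.116,0],[0,0,-0.116,0]])

```text
time: 14.55
tool_pos: [0.5808, -0.0212, 0.1044]
ee_rot: [[-1.0, -0.025, 0.0], [-0.025, 1.0, 0.0], [-0.0, 0.0, -1.0]]
force: [0.0, -0.1, -0.3]
gripper_width: 0.329
finger_force: 51.3
```

Request:
move_arm(deltas=[[0,0,0,0],[0,0,0,0],[0,0,0,0],[0,0,0.05,0],[0,0,0.12,0],[0,0,0.2,0]], gripper=0)

```text
time: 15.15
tool_pos: [0.5801, -0.0223, 0.204]
ee_rot: [[-1.0, -0.023, -0.002], [-0.023, 1.0, 0.001], [0.002, 0.001, -1.0]]
force: [1.1, -0.3, 0.3]
gripper_width: 0.499
finger_force: 0.0
```

Request:
move_arm(deltas=[[-0.08,0.691,0,0],[-0.08,0.691,0,0],[-0.08,0.691,0,0],[-0.08,0.691,0,0],[-0.08,0.691,0,0],[-0.08,0.691,0,0],[-0.08,0.691,0,0],[-0.08,0.691,0,0],[-0.08,0.691,-0.1,0],[-0.08,0.691,-0.2,0],[-0.08,0.691,-0.24,0]])

```text
time: 16.25
tool_pos: [0.5383, 0.3218, 0.0784]
ee_rot: [[-1.0, -0.023, -0.006], [-0.023, 1.0, -0.002], [0.006, -0.002, -1.0]]
force: [-1.0, -0.6, -0.5]
gripper_width: 0.501
finger_force: 0.0
```

Request:
move_arm(deltas=[[0,0,0,0],[0,0,-0.06,0],[0,0,-0.1,0],[0,0,-0.112,0],[0,0,-0.112,0]])

```text
time: 16.75
tool_pos: [0.5413, 0.3229, 0.0287]
ee_rot: [[-1.0, -0.023, 0.0], [-0.023, 1.0, 0.0], [-0.0, 0.0, -1.0]]
force: [-0.3, -0.5, -0.5]
gripper_width: 0.498
finger_force: 0.0
```

```bash
python3 st.py; python3 -c "
from h import *
print(observe()['tool_pos'])"
```

```text
world [432.6 380.7 138.4  34.    3.5] clamp [-118.2  383.3]
world [449.2 324.3  30.4 152.8  89.4] clamp [-102.9  326.5]
world [625.  388.4  71.5  32.6   2. ] clamp [ 74.4 386.6]
world [611.7 324.   33.1 112.5  89.9] clamp [ 59.7 322.5]
world [558.4 -77.1 291.2  26.1   1.2] clamp [ -2.9 -77.3]
world [555.9 -20.  293.4  26.1   1.3] clamp [ -4.1 -20.2]
[0.54187004 0.32312858 0.02960353]
```

Request:
move_arm(deltas=[[0,0,0,0],[0,0,0,0],[0,0,0,0],[0,0,0,0],[0,0,0,0]], gripper=-1)

```text
time: 17.3
tool_pos: [0.5424, 0.3235, 0.0303]
ee_rot: [[-1.0, -0.023, 0.003], [-0.023, 1.0, 0.001], [-0.003, 0.001, -1.0]]
force: [-1.1, -0.6, 7.3]
gripper_width: 0.331
finger_force: 49.7
```

Request:
move_arm(deltas=[[0,0,0.1,0],[0,0,0.2,0],[0,0,0.27,0],[0.08,-0.575,0.27,0],[0.08,-0.575,0.27,0],[0.08,-0.575,0.27,0],[0.08,-0.575,0.27,0],[0.08,-0.575,0.27,0],[0.08,-0.575,0.27,0],[0.08,-0.575,0.27,0],[0.08,-0.575,0.27,0]])

```text
time: 18.4
tool_pos: [0.5812, 0.0346, 0.1638]
ee_rot: [[-1.0, -0.021, 0.001], [-0.021, 1.0, 0.0], [-0.001, 0.0, -1.0]]
force: [-1.3, 0.1, -0.5]
gripper_width: 0.329
finger_force: 49.8
```

Request:
move_arm(deltas=[[0,0,0,0],[0,0,-0.05,0],[0,0,-0.09,0],[0,0,-0.112,0],[0,0,-0.117,0],[0,0,-0.117,0]])

```text
time: 19.0
tool_pos: [0.5809, 0.0366, 0.1048]
ee_rot: [[-1.0, -0.025, 0.0], [-0.025, 1.0, 0.0], [-0.0, 0.0, -1.0]]
force: [0.2, -0.6, -0.7]
gripper_width: 0.328
finger_force: 53.3
```

Request:
move_arm(deltas=[[0,0,0,0],[0,0,0,0],[0,0,0,0],[0,0,0.05,0],[0,0,0.12,0],[0,0,0.2,0]], gripper=0)

```text
time: 19.6
tool_pos: [0.5802, 0.0356, 0.2046]
ee_rot: [[-1.0, -0.023, -0.002], [-0.023, 1.0, 0.0], [0.002, 0.0, -1.0]]
force: [0.8, -0.9, -0.3]
gripper_width: 0.501
finger_force: 0.0
```

Request:
move_arm(deltas=[[-0.096,0.696,0,0],[-0.096,0.696,0,0],[-0.096,0.696,0,0],[-0.096,0.696,0,0],[-0.096,0.696,0,0],[-0.096,0.696,0,0],[-0.096,0.696,0,0],[-0.096,0.696,0,0],[-0.096,0.696,-0.1,0],[-0.096,0.696,-0.2,0],[-0.096,0.696,-0.24,0]])

```text
time: 20.7
tool_pos: [0.5304, 0.3821, 0.0788]
ee_rot: [[-1.0, -0.023, -0.006], [-0.023, 1.0, -0.003], [0.006, -0.003, -1.0]]
force: [-1.1, -0.4, -0.2]
gripper_width: 0.501
finger_force: 0.0
```

Request:
move_arm(deltas=[[0,0,0,0],[0,0,-0.06,0],[0,0,-0.1,0],[0,0,-0.113,0],[0,0,-0.113,0]])

```text
time: 21.2
tool_pos: [0.5333, 0.3834, 0.0286]
ee_rot: [[-1.0, -0.023, 0.0], [-0.023, 1.0, 0.0], [-0.0, 0.0, -1.0]]
force: [0.2, 0.2, 0.3]
gripper_width: 0.497
finger_force: 0.0
```

```bash
python3 st.py; python3 -c "
from h import *
print(observe()['tool_pos'])"
```

```text
world [442.2 379.2 157.4  30.4   3.2] clamp [-108.6  381.6]
world [603.1 386.2 115.2  29.8   2. ] clamp [ 52.5 384.9]
world [558.4 -77.1 291.2  26.1   1.2] clamp [ -2.9 -77.3]
world [555.9 -20.  293.4  26.1   1.3] clamp [ -4.1 -20.2]
world [557.3  38.3 288.1  28.4   1.3] clamp [-1.4 38.1]
[0.53377341 0.38371188 0.02955897]
```

Request:
move_arm(deltas=[[0,0,0,0],[0,0,0,0],[0,0,0,0],[0,0,0,0],[0,0,0,0]], gripper=-1)

```text
time: 21.75
tool_pos: [0.5343, 0.3841, 0.0304]
ee_rot: [[-1.0, -0.023, 0.003], [-0.023, 1.0, 0.001], [-0.003, 0.001, -1.0]]
force: [-0.6, -1.1, 6.9]
gripper_width: 0.328
finger_force: 49.8
```

Request:
move_arm(deltas=[[0,0,0.1,0],[0,0,0.2,0],[0,0,0.27,0],[0.094,-0.58,0.27,0],[0.094,-0.58,0.27,0],[0.094,-0.58,0.27,0],[0.094,-0.58,0.27,0],[0.094,-0.58,0.27,0],[0.094,-0.58,0.27,0],[0.094,-0.58,0.27,0],[0.094,-0.58,0.27,0]])

```text
time: 22.85
tool_pos: [0.5803, 0.0925, 0.1637]
ee_rot: [[-1.0, -0.021, 0.001], [-0.021, 1.0, 0.0], [-0.001, 0.0, -1.0]]
force: [-0.3, -0.6, -2.0]
gripper_width: 0.325
finger_force: 49.8
```

Request:
move_arm(deltas=[[0,0,0,0],[0,0,-0.05,0],[0,0,-0.09,0],[0,0,-0.112,0],[0,0,-0.117,0],[0,0,-0.117,0]])

```text
time: 23.45
tool_pos: [0.5798, 0.0946, 0.1047]
ee_rot: [[-1.0, -0.025, 0.0], [-0.025, 1.0, 0.0], [-0.0, 0.0, -1.0]]
force: [-1.0, -0.6, -0.4]
gripper_width: 0.328
finger_force: 53.4
```

Request:
move_arm(deltas=[[0,0,0,0],[0,0,0,0],[0,0,0,0],[0,0,0.05,0],[0,0,0.12,0],[0,0,0.24,0]], gripper=-0.05)

```text
time: 24.05
tool_pos: [0.5785, 0.0936, 0.2133]
ee_rot: [[-1.0, -0.023, -0.004], [-0.023, 1.0, 0.0], [0.004, 0.0, -1.0]]
force: [-0.0, 0.5, 0.1]
gripper_width: 0.476
finger_force: 0.0
```

Request:
move_arm(deltas=[[-0.171,-0.619,0.02,0],[-0.171,-0.619,0.02,0],[-0.171,-0.619,0.02,0],[-0.171,-0.619,0.02,0],[-0.171,-0.619,0.02,0],[-0.171,-0.619,0.02,0],[-0.171,-0.619,0.02,0],[-0.171,-0.619,0.02,0],[-0.171,-0.619,0.02,0],[-0.171,-0.619,0.02,0]])

```text
time: 25.05
tool_pos: [0.4947, -0.215, 0.2244]
ee_rot: [[-1.0, -0.024, 0.0], [-0.024, 1.0, 0.0], [-0.0, 0.0, -1.0]]
force: [-0.5, 1.6, 0.2]
gripper_width: 0.476
finger_force: 0.0
```

```bash
python3 st.py b2.png; python3 -c "
from h import *
print(observe()['tool_pos'])"
```

```text
world [558.4 -77.1 291.2  26.1   1.2] clamp [ -2.9 -77.3]
world [555.9 -20.  293.5  26.1   1.3] clamp [ -4.1 -20.2]
world [557.3  38.3 288.1  28.4   1.3] clamp [-1.4 38.1]
world [554.8  95.1 290.4  28.5   1.5] clamp [-2.5 94.9]
[ 0.49475148 -0.2149029   0.22438597]
```

View pics/b2.png

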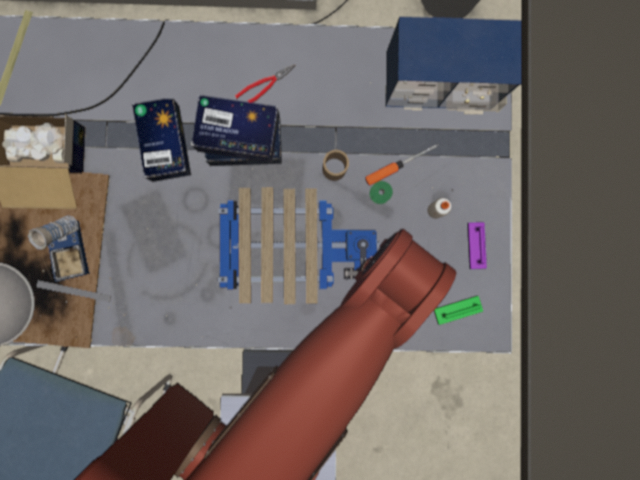

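Request:
move_arm(deltas=[[-0.003,-0.002,0,0],[-0.003,-0.002,-0.06,0],[-0.003,-0.002,-0.12,0],[-0.003,-0.002,-0.163,0],[-0.003,-0.002,-0.163,0]])

```text
time: 25.6
tool_pos: [0.4915, -0.2152, 0.1396]
ee_rot: [[-1.0, -0.024, -0.004], [-0.024, 1.0, 0.003], [0.004, 0.003, -1.0]]
force: [-1.1, -0.3, -0.0]
gripper_width: 0.473
finger_force: 0.0
```

Request:
move_arm(deltas=[[0,0,0,0],[0,0,0,0],[0,0,0,0],[0,0,0,0],[0,0,0,0]], gripper=-1, force=60)

```text
time: 26.1
tool_pos: [0.4935, -0.2168, 0.1444]
ee_rot: [[-1.0, -0.024, 0.002], [-0.024, 1.0, -0.0], [-0.002, -0.0, -1.0]]
force: [-0.1, 5.2, 6.8]
gripper_width: 0.206
finger_force: 59.4
```

```bash
python3 - <<'E'
import numpy as np
def p(a): f=np.radians(181.3-a); return 140*np.array([np.cos(f),np.sin(f)])/1000
for s,n in((0,12),(108,12),(216,12)):
    print([[*(float(x) for x in np.round(p(s+9*k)-p(s),3)),0,0] for k in range(1,n+1)])
print([[a,*np.round(p(a)-p(324),3)] for a in(330,334,338,342,346)])
E
```

```text
[[0.001, 0.022, 0, 0], [0.006, 0.043, 0, 0], [0.014, 0.064, 0, 0], [0.025, 0.083, 0, 0], [0.039, 0.1, 0, 0], [0.055, 0.115, 0, 0], [0.074, 0.126, 0, 0], [0.094, 0.135, 0, 0], [0.115, 0.141, 0, 0], [0.137, 0.143, 0, 0], [0.159, 0.142, 0, 0], [0.18, 0.137, 0, 0]]
[[0.02, -0.008, 0, 0], [0.039, -0.019, 0, 0], [0.056, -0.033, 0, 0], [0.071, -0.049, 0, 0], [0.083, -0.068, 0, 0], [0.092, -0.088, 0, 0], [0.098, -0.109, 0, 0], [0.1, -0.131, 0, 0], [0.099, -0.153, 0, 0], [0.094, -0.174, 0, 0], [0.086, -0.195, 0, 0], [0.075, -0.214, 0, 0]]
[[-0.014, -0.017, 0, 0], [-0.03, -0.032, 0, 0], [-0.049, -0.044, 0, 0], [-0.069, -0.052, 0, 0], [-0.09, -0.058, 0, 0], [-0.112, -0.06, 0, 0], [-0.134, -0.059, 0, 0], [-0.155, -0.054, 0, 0], [-0.176, -0.046, 0, 0], [-0.195, -0.035, 0, 0], [-0.212, -0.022, 0, 0], [-0.226, -0.005, 0, 0]]
[[330, np.float64(-0.008), np.float64(0.012)], [334, np.float64(-0.013), np.float64(0.021)], [338, np.float64(-0.017), np.float64(0.029)], [342, np.float64(-0.021), np.float64(0.039)], [346, np.float64(-0.024), np.float64(0.048)]]
```

Request:
move_arm(deltas=[[0.001,0.022,0,0],[0.006,0.043,0,0],[0.014,0.064,0,0],[0.025,0.083,0,0],[0.039,0.1,0,0],[0.055,0.115,0,0],[0.074,0.126,0,0],[0.094,0.135,0,0],[0.115,0.141,0,0],[0.137,0.143,0,0],[0.159,0.142,0,0],[0.18,0.137,0,0]])

```text
time: 27.3
tool_pos: [0.5835, -0.148, 0.1443]
ee_rot: [[-1.0, -0.024, 0.001], [-0.024, 1.0, 0.0], [-0.001, 0.0, -1.0]]
force: [-5.4, 3.7, 8.4]
gripper_width: 0.208
finger_force: 59.8
```

Request:
move_arm(deltas=[[0.02,-0.008,0,0],[0.039,-0.019,0,0],[0.056,-0.033,0,0],[0.071,-0.049,0,0],[0.083,-0.068,0,0],[0.092,-0.088,0,0],[0.098,-0.109,0,0],[0.1,-0.131,0,0],[0.099,-0.153,0,0],[0.094,-0.174,0,0],[0.086,-0.195,0,0],[0.075,-0.214,0,0]])

```text
time: 28.5
tool_pos: [0.621, -0.2549, 0.1444]
ee_rot: [[-1.0, -0.024, 0.002], [-0.024, 1.0, 0.001], [-0.002, 0.001, -1.0]]
force: [-1.5, 8.8, 7.3]
gripper_width: 0.21
finger_force: 59.8
```

```bash
python3 st.py b3.png; python3 -c "
from h import *
print(observe()['tool_pos'],observe()['force'])"
```

```text
world [527.3 -71.2  62.6 354.2  83.1] clamp [-33.8 -70.8]
world [555.2  11.3 293.5  88.4   1.2] clamp [-4.  11.1]
[ 0.62011859 -0.25620848  0.14438337] [-3.9211691   6.34072776  9.04296973]
```

View pics/b3.png

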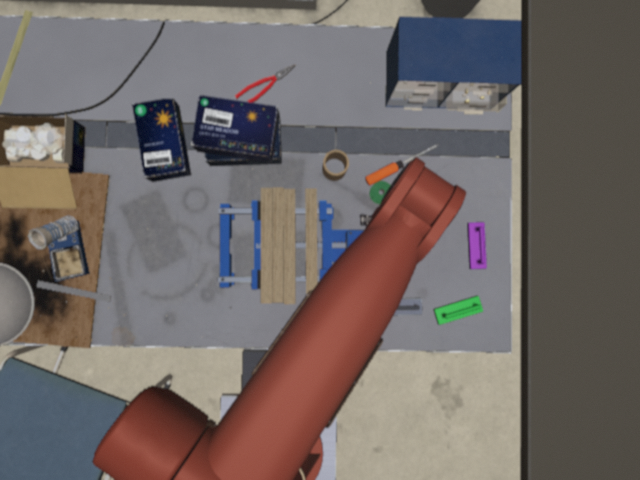

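The jaw (col 255) has gathered three strips (262–295) and is moving them towards the fourth (312) at the end stop. I'll keep cranking.

Request:
move_arm(deltas=[[-0.014,-0.017,0,0],[-0.03,-0.032,0,0],[-0.049,-0.044,0,0],[-0.069,-0.052,0,0],[-0.09,-0.058,0,0],[-0.112,-0.06,0,0],[-0.134,-0.059,0,0],[-0.155,-0.054,0,0],[-0.176,-0.046,0,0],[-0.195,-0.035,0,0],[-0.212,-0.022,0,0],[-0.226,-0.005,0,0]])

```text
time: 29.75
tool_pos: [0.5088, -0.2593, 0.1445]
ee_rot: [[-1.0, -0.023, 0.005], [-0.023, 1.0, -0.003], [-0.004, -0.004, -1.0]]
force: [5.1, -4.0, 0.7]
gripper_width: 0.206
finger_force: 58.9
```

Request:
move_arm(deltas=[[-0.004,0.006,0,0],[-0.008,0.012,0,0],[-0.013,0.021,0,0],[-0.015,0.025,0,0],[-0.017,0.029,0,0],[-0.017,0.029,0,0],[-0.017,0.029,0,0]])

```text
time: 30.45
tool_pos: [0.5004, -0.2459, 0.1445]
ee_rot: [[-1.0, -0.022, 0.004], [-0.023, 1.0, -0.005], [-0.004, -0.005, -1.0]]
force: [4.4, -7.4, 0.2]
gripper_width: 0.207
finger_force: 59.0
```

```bash
python3 st.py; python3 -c "
from h import *
import numpy as np
o=observe();p=o['tool_pos'];a=np.degrees(np.arctan2(p[1]+.2144,p[0]-.563));print(p,o['force'],'crank deg',(181.3-a)%360)"
```

```text
world [556.3 -36.6 293.7 117.2   1.1] clamp [ -4.  -36.9]
[ 0.50043462 -0.24588791  0.14449384] [ 5.30151632 -7.52677648 -0.47176953] crank deg 334.5847997323091
```

Request:
move_arm(deltas=[[0,0,0,0.09],[0,0,0,0.18],[0,0,0,0.27],[0,0,0,0.282],[0,0,0,0.282],[0,0,0,0.282]], gripper=-1, force=30)

```text
time: 31.1
tool_pos: [0.5005, -0.2464, 0.1445]
ee_rot: [[-0.894, -0.448, 0.004], [-0.449, 0.894, -0.006], [-0.001, -0.007, -1.0]]
force: [4.9, -10.0, -0.9]
gripper_width: 0.211
finger_force: 58.9
```

Request:
move_arm(deltas=[[0.007,0.003,0,0],[0.014,0.007,-0.001,0],[0.027,0.014,-0.005,0],[0.04,0.02,-0.012,0],[0.051,0.026,-0.021,0],[0.061,0.031,-0.032,0],[0.069,0.035,-0.045,0],[0.075,0.038,-0.059,0],[0.078,0.039,-0.069,0],[0.078,0.039,-0.069,0]])

```text
time: 32.1
tool_pos: [0.5405, -0.2267, 0.1113]
ee_rot: [[-0.893, -0.449, 0.006], [-0.449, 0.893, -0.006], [-0.002, -0.008, -1.0]]
force: [5.3, -6.9, 9.4]
gripper_width: 0.205
finger_force: 58.8
```

Request:
move_arm(deltas=[[0,0,0,0],[0,0,0,0],[0,0,0,0],[0,0,0,0],[0,0,0.08,0],[0,0,0.18,0],[-0.1,-0.05,0.3,-0.1],[-0.2,-0.1,0.3,-0.282],[-0.2,-0.1,0.3,-0.282],[-0.2,-0.1,0.3,-0.282],[-0.2,-0.1,0.3,-0.282]], gripper=0)

```text
time: 33.2
tool_pos: [0.4376, -0.2743, 0.2585]
ee_rot: [[-1.0, -0.023, 0.0], [-0.023, 1.0, -0.0], [-0.0, -0.0, -1.0]]
force: [0.1, 1.3, -0.5]
gripper_width: 0.497
finger_force: 0.0
```

```bash
python3 st.py; python3 - <<'E'
from h import *
print(observe()['tool_pos'],observe()['ee_rot'][:,1])
a=cap('top')['color'][190:325,210:435,::-1]; b=cap('scene')['color'][200:400,215:405,::-1]
a=cv2.resize(a,None,fx=1.8,fy=1.8,interpolation=cv2.INTER_CUBIC); b=cv2.resize(b,None,fx=2,fy=2,interpolation=cv2.INTER_CUBIC)
o=np.zeros((400,a.shape[1]+b.shape[1],3),np.uint8); o[:a.shape[0],:a.shape[1]]=a; o[:,a.shape[1]:]=b; cv2.imwrite('pics/d1.png',o)
E
```

```text
world [556.3 -35.4 293.7 119.7   1.1] clamp [ -4.  -35.6]
[ 0.4379953  -0.27384351  0.2579944 ] [-2.44835561e-02  9.99700106e-01  5.03313700e-04]
```

View pics/d1.png

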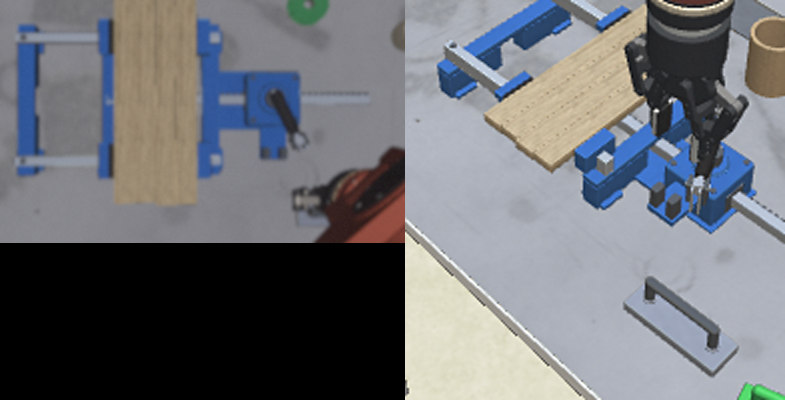

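Request:
move_arm(deltas=[[-0.078,-0.092,0,-0.09],[-0.078,-0.092,0,-0.18],[-0.078,-0.092,0,-0.27],[-0.078,-0.092,0,-0.36],[-0.078,-0.092,-0.1,-0.45],[-0.078,-0.092,-0.2,-0.54],[-0.078,-0.092,-0.2,-0.63],[-0.078,-0.092,-0.2,-0.72],[-0.078,-0.092,-0.2,-0.81],[-0.078,-0.092,-0.2,-0.9],[-0.078,-0.092,-0.2,-1.0],[-0.078,-0.092,-0.2,-1.0]])

```text
time: 34.55
tool_pos: [0.3994, -0.3193, 0.1577]
ee_rot: [[-0.023, 1.0, -0.0], [1.0, 0.023, 0.001], [0.001, -0.0, -1.0]]
force: [-0.2, 0.2, -0.3]
gripper_width: 0.499
finger_force: 0.0
```

```bash
python3 - <<'E'
from h import *
print(observe()['tool_pos'],observe()['ee_rot'][:,1])
s=cap('scene'); b=s['color'][270:410,290:420,::-1]
print(px(s,(.399,-.320,.048)),px(s,(.3984,-.2565,.016)))
cv2.imwrite('pics/d2.png',cv2.resize(b,None,fx=4,fy=4,interpolation=cv2.INTER_CUBIC))
E
```

```text
[ 0.39937664 -0.31931432  0.15770319] [ 9.99739949e-01  2.27993499e-02 -4.73481952e-04]
(np.float64(351.4040369207519), np.float64(352.483794633653)) (np.float64(329.96637264380826), np.float64(343.7855900728367))
```

View pics/d2.png

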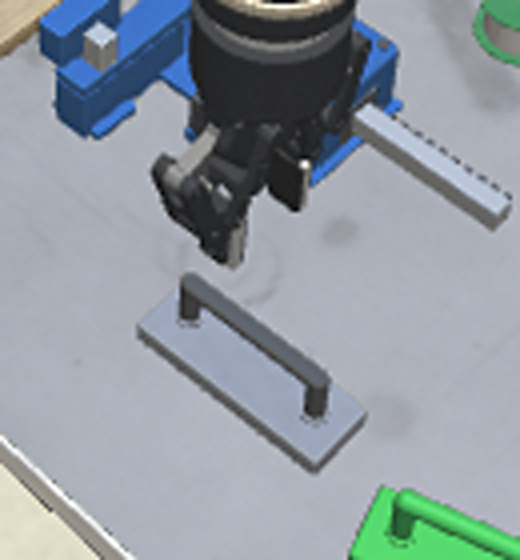

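The bar middle is at about px (354, 352), against a predicted (351, 352), so the grey weight hasn't moved. I'll grasp it now.

Request:
move_arm(deltas=[[0,-0.003,-0.08,0],[0,-0.003,-0.16,0],[0,-0.003,-0.213,0],[0,-0.003,-0.213,0],[0,-0.003,-0.213,0]])

```text
time: 35.1
tool_pos: [0.399, -0.3212, 0.0523]
ee_rot: [[-0.026, 1.0, -0.0], [1.0, 0.026, 0.001], [0.001, -0.0, -1.0]]
force: [-0.2, 0.7, 1.4]
gripper_width: 0.499
finger_force: 0.0
```

Request:
move_arm(deltas=[[0,0,0,0],[0,0,0,0],[0,0,0,0],[0,0,0,0],[0,0,0,0],[0,0,0,0]], gripper=-1, force=70)

```text
time: 35.7
tool_pos: [0.4001, -0.3226, 0.0537]
ee_rot: [[-0.024, 1.0, 0.003], [1.0, 0.024, -0.002], [-0.003, 0.003, -1.0]]
force: [2.0, 1.2, 6.0]
gripper_width: 0.111
finger_force: 68.2
```

Request:
move_arm(deltas=[[0,0,0.04,0],[0,0,0.08,0],[0,0,0.16,0],[0,0,0.24,0],[0,0,0.36,0],[0,0,0.36,0],[0,0,0.36,0]])

```text
time: 36.4
tool_pos: [0.3994, -0.3223, 0.2336]
ee_rot: [[-0.023, 1.0, 0.002], [1.0, 0.023, -0.003], [-0.003, 0.002, -1.0]]
force: [-1.3, -0.6, -6.5]
gripper_width: 0.116
finger_force: 68.8
```

Request:
move_arm(deltas=[[0.06,0.07,0,0],[0.12,0.16,0,0],[0.17,0.25,0,0],[0.22,0.34,0,0],[0.27,0.44,0,0],[0.3,0.52,0,0],[0.319,0.565,0,0],[0.319,0.565,0,0],[0.319,0.565,0,0],[0.319,0.565,0,0]])

```text
time: 37.4
tool_pos: [0.5576, -0.0395, 0.2301]
ee_rot: [[-0.023, 1.0, -0.002], [1.0, 0.023, 0.0], [0.0, -0.002, -1.0]]
force: [-0.8, -0.2, -4.7]
gripper_width: 0.114
finger_force: 68.9
```

Request:
move_arm(deltas=[[0,0,-0.05,0],[0,0,-0.1,0],[0,0,-0.14,0],[0,0,-0.165,0],[0,0,-0.175,0],[0,0,-0.178,0],[0,0,-0.178,0]])

```text
time: 38.1
tool_pos: [0.5587, -0.0394, 0.1436]
ee_rot: [[-0.023, 1.0, 0.001], [1.0, 0.023, -0.0], [-0.0, 0.001, -1.0]]
force: [-0.5, 0.1, -6.1]
gripper_width: 0.112
finger_force: 68.9
```

Still carrying its full weight; I'll lower it a few more mm until it's unloaded.

Request:
move_arm(deltas=[[0,0,-0.003,0],[0,0,-0.006,0],[0,0,-0.006,0]])

```text
time: 38.4
tool_pos: [0.5597, -0.0393, 0.1425]
ee_rot: [[-0.024, 1.0, 0.004], [1.0, 0.024, -0.001], [-0.001, 0.004, -1.0]]
force: [-1.8, 0.6, 8.5]
gripper_width: 0.11
finger_force: 70.6
```

Request:
move_arm(deltas=[[0,0,0.003,0],[0,0,0.003,0],[0,0,0.003,0],[0,0,0.003,0],[0,0,0.08,0],[0,0,0.16,0],[0,0,0.26,0],[-0.2,-0.4,0.26,0],[-0.3,-0.6,0.26,0],[-0.3,-0.6,0.26,0],[-0.3,-0.6,0.26,0],[-0.3,-0.6,0.26,0]], gripper=0)

```text
time: 39.6
tool_pos: [0.4454, -0.2641, 0.2699]
ee_rot: [[-0.024, 1.0, 0.0], [1.0, 0.024, -0.0], [-0.0, 0.0, -1.0]]
force: [1.1, -0.5, 0.8]
gripper_width: 0.5
finger_force: 0.0
```

```bash
python3 - <<'E'
from h import *
o=observe();print(o['tool_pos'],o['force'])
c=cap('top');a=c['color'][185:310,210:440,::-1]; b=cap('scene')['color'][150:350,200:400,::-1]
a=cv2.resize(a,None,fx=1.7,fy=1.7,interpolation=cv2.INTER_CUBIC); b=cv2.resize(b,None,fx=2,fy=2,interpolation=cv2.INTER_CUBIC)
o=np.zeros((400,a.shape[1]+b.shape[1],3),np.uint8); o[:a.shape[0],:a.shape[1]]=a; o[:,a.shape[1]:]=b; cv2.imwrite('pics/d3.png',o)
g=lambda x,y:px(c,(.5595-.023*y+x,.0003+y+.023*x,.105))
print([np.round((np.array(g(*q))-(210,185))*1.7) for q in((-.023,-.105),(.023,-.105),(.023,.025),(-.023,.025))])
E
```

```text
[ 0.4454389  -0.26413233  0.26989461] [ 1.13501133 -0.54974624  0.83597614]
[array([190., 116.]), array([190.,  86.]), array([104.,  86.]), array([104., 116.])]
```

View pics/d3.png

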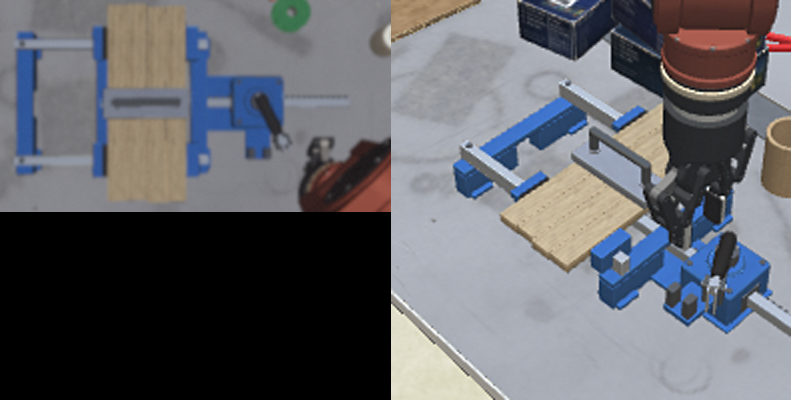

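```bash
python3 - <<'E'
from h import *
s=cap('scene')
for ps in (0,20,45):
    f=np.radians(ps); q=(.5005+.08*np.cos(f)*.893,-.246+.08*np.cos(f)*.449,.097+.08*np.sin(f)); print(ps,(np.array(px(s,q))-(200,150))*2+(391,0))
cv2.imwrite('pics/d4.png',cv2.resize(s['color'][250:330,330:410,::-1],None,fx=6,fy=6,interpolation=cv2.INTER_CUBIC))
for ps in (0,20,45):
    f=np.radians(ps); q=(.5005+.08*np.cos(f)*.893,-.246+.08*np.cos(f)*.449,.097+.08*np.sin(f)); print(ps,(np.array(px(s,q))-(330,250))*6)
E
```

```text
0 [727.16470594 238.02636199]
20 [727.68396901 224.90365932]
45 [725.2026189  218.44382881]
0 [228.49411781 114.07908596]
20 [230.05190703  74.71097795]
45 [222.60785669  55.33148643]
```

View pics/d4.png

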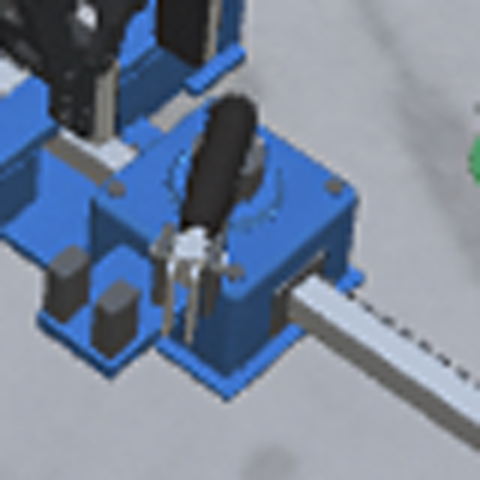

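The grip's free end is at about (238, 108), which matches the folded prediction (228, 114). The weight spans the panel and the arm is clear, so I'm handing in.

```bash
python3 -c "
from h import *
print(close_job())"
```

```text
the job is handed in; nothing more can be done
None
```

I handed the job in at about 40 s of robot time; the judge returned no verdict. The last pictures show all four strips clamped tight and about 4 mm off centre (15 mm allowed), the handle folded, the weight standing across the whole panel, and the arm clear of everything.

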